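# Lock the bench turntable with its pin

### The arm

A 6-joint arm with a two-finger parallel gripper is mounted at the origin on the work surface. World frame = base frame: x ahead of the robot, y to its left, z up, the work surface at z = 0. Lengths are in mm, angles in rad, forces in N, time in s.
With the tool pointing down it reaches from about 300 to 775 mm from the base axis. Payload 14.6 kg.
Tool frame: the origin (TCP) lies between the finger pads; the fingertips stand 11 mm ahead of it and the grasp point (between the pads) lies 8 mm behind it; z points along the fingers, y is the line along which they close (so a half turn about z gives the same grasp; the last joint's range is limited). The gripper opens to 94 mm and grips with 3 to 60 N. Pads are 16 mm wide; open, the fingers measure 119 mm over their backs; the gripper's body (75 mm by 177 mm) begins 78 mm behind the grasp point.
Start: joints at [-1.346, 0.3, 1.521, -0, 1.321, -0.067], TCP at [158.215, -526.742, 187.946] pointing down, gripper open.
Joint ranges: [-3.03, 3.03], [-0.79, 2.21], [0.23, 2.52], [-1.04, 4.18], [0, 3.07], [-2.55, 2.55]. Speed limits (rad/s): [2.22, 2.22, 2.57, 3.14, 3.14, 3.14].

### API

Orientations are given as [roll, pitch, yaw] about the fixed x, y, z axes, in that order (R = Rz(yaw) Ry(pitch) Rx(roll)).
In Python, from cell import manip gives the robot as it stands. The module is installed in compiled form; this text tells all that it offers.
- The arm moves only by the tool arm_command, never from a script. Its argument "rows" is one flat list of numbers, 5 for each row, row after row: the shift along the world's x, y, z in mm, then the turn about the world's z in degrees, then the finger opening in mm, from 0 to 94. In form: [dx, dy, dz, twist, jaw, dx, dy, dz, twist, jaw, ...]. A call has 1 to 5 rows; each row shifts and turns the commanded pose from where the row before left it; what a row does not reach is not made up. A row lasts 1/8 s, in which the tool goes at most 62.5 mm and 10.7 degrees, less where a joint would pass 70% of its speed; a pose out of reach is approached as far as the arm can. A call is refused whole if a number of a shift passes 62.5 or a number of a turn 10.7, either way. A call with a gripper value outside its range is refused whole. The fingers move at their own pace and stop on an object; "newtons" is the grip in N (left out, the last holds). Time passes only in rows, so rows that do not move let the fingers close. It gives the time, the measured TCP pose, the force and the opening at its end, in the units of the state.
- manip.read_state(): the state, without advancing time (a new reading comes with each control period).
- manip.camera(name): name is "scene" or "top"; returns a dict with "image" (420x560x3 uint8, blue, green, red), "z_map" (420x560 float32, mm along the optical axis (not along the pixel's ray), 0 where there is no reading), "fx", "fy", "cx", "cy" (pixels), "pose" (4x4, takes a point from camera to world coordinates). Camera axes: x right, y down, z forward; pixel columns grow to the right and rows downward; lengths in mm; the calibration is good to about 2 mm. A picture is of the moment at which its call begins.
- manip.sign_off(): hands the job in, once; it reports no verdict.
The state is a dict: "clock": time; "joints": joint angles; "qd": joint speeds; "effort": joint torques, N m; "eef_pos": TCP position; "eef_rot": TCP orientation; "wrist_force": force on the tool from outside, world axes, zero at the start; "moment": the same for the moment, N m; "finger_gap": finger opening in mm.
Only numpy, scipy, OpenCV 4.12 (cv2) and the standard library are available. Lean on these libraries where they do the work, as an engineer would, in place of code of your own. Each camera call takes 0.05 s, during which the arm holds its last target. There are 200 camera calls.

### The job

Lock the potter's turntable for carving: turn its wheel until the hole in it stands over the hole in the fixed locking arm, then take the steel lock pin out of the wooden tool block and push it down through both holes until its collar sits flat on the wheel, and leave it there. Do not shift the bowl standing on the wheel, and do not knock over the pots around.

Things in the scene. Friction and masses are not known exactly. Their poses are not given: they have to be found in the camera images.
- lock_hole (a point): centre of the upper mouth of the 20 mm through hole in the fixed locking arm: flat dark steel, 44 mm wide, 16 mm thick, bolted to the turntable's foot, pointing outward under the wheel, its end showing 30 mm beyond the rim. The point lies 98 mm from the wheel's axis, 94 mm above the table; z up, -x outward along the arm
- wheel_hole (a point): centre of the upper mouth of the one 20 mm through hole in the wheel, 98 mm from its axis, 112 mm above the table. The wheel is an aluminium disc, 240 mm wide, 14 mm thick, 4 mm above the locking arm; it turns endlessly about a vertical axis, stays where it is left and drags with 0.12 N m. It starts 30 to 90 degrees anticlockwise (from above) of lock_hole
- wheel_centre (a point): centre of the wheel's top face, on the axis of rotation, 112 mm above the table
- knob (a point): middle of the grip of the black crank knob standing on the wheel, 98 mm from the axis, opposite to wheel_hole: upright, round, 29 mm in diameter, from 12 to 52 mm above the wheel's top; this point is 32 mm above that. It spins freely about its own vertical axis
- pin_head (a point): middle of the head of the loose steel lock pin (0.2 to 0.4 kg), on its axis, z up along it. Head: straight, 28 mm in diameter, from 27 mm below to 21 mm above this point. Under it a collar 36 mm wide, 6 mm thick, underside 33 mm below the point. Then a 16 mm shaft, 64 mm long, its last 14 mm tapering to a 7 mm nose. It starts upright in the tool block, hanging by its collar
- block_mid (a point): centre of the top face of the fixed wooden tool block, 175 x 75 x 75 mm, long along its x axis; the pin's 22 mm hole is 55 mm from here towards -x, and modelling tools up to 110 mm tall stand upright in the top 35 to 75 mm from here towards +x
- bowl: loose terracotta bowl, 100 mm wide at the rim and 58 mm tall, about 0.35 kg, standing on the middle of the wheel; origin at the centre of its foot, z up
- mug: loose mug with a handle, 80 mm wide and 90 mm tall; origin at the centre of its foot, z up
- vase: loose stoneware vase, 92 mm wide and 132 mm tall; origin at the centre of its foot, z up
- beaker: loose handleless dark grey beaker, 72 mm wide and 85 mm tall; origin at the centre of its foot, z up
- jar: loose lidded terracotta jar, 80 mm wide and 92 mm tall; origin at the centre of its foot, z up
There are look-alikes about, which are no part of the job. Of the things that look like the part that bears pin_head, the middle-sized one is meant.

How it is judged:
By the outcome, as a careful person would: the job done as asked, in the order asked, and still so for the second after the job is handed in, with the robot touching nothing.
It also fails if it takes over 61 s, if anything falls off the work surface, if the arm or the gripper's body presses on something with over 40 N, if the wrist force passes 120 N, or if a joint passes its speed limit or range.

## Working session

There is one attempt and no reset: what is moved stays moved. The work goes in short steps, Python scripts to look and compute and a tool call to move; the robot and the scene stay as the last step left them, time stands still between calls to the robot, and variables do not carry over. Pictures are saved under pics/ and viewed, on a budget of 10 in all, crops included, one or two more only if the job needs it, and the job is handed in when it is done.

Besides the shell and the picture viewer there is one more tool, called after "Request:" as name(argument=value, ...) on one line, values as JSON. arm_command: Moves the arm, as the interface text tells. Its arguments: {"type":"object","properties":{"rows":{"type":"array","items":{"type":"number"}},"newtons":{"type":"number"}},"required":["rows"]}

```bash
mkdir -p pics
cat > h.py <<'E'
import numpy as np, cv2
from cell import manip
def cam(n):
    c=manip.camera(n); np.savez(f'{n}.npz',**c); return c
def load(n): return dict(np.load(f'{n}.npz'))
def cloud(c):
    z=c['z_map'].astype(float); v,u=np.mgrid[:z.shape[0],:z.shape[1]]
    P=np.stack([(u-c['cx'])/c['fx']*z,(v-c['cy'])/c['fy']*z,z],-1)
    W=P@c['pose'][:3,:3].T+c['pose'][:3,3]; W[z==0]=np.nan; return W
E
python3 - <<'E'
from h import *
for n in('scene','top'):
    c=cam(n); cv2.imwrite(f'pics/{n}1.png',cv2.resize(c['image'],(784,588),interpolation=cv2.INTER_CUBIC)); print(n,c['pose'].round(2).tolist(),c['fx'])
print(manip.read_state())
E
```

```text
scene [[-0.45, 0.56, -0.69, 1256.8], [0.89, 0.28, -0.35, 342.57], [-0.0, -0.78, -0.63, 773.0], [0.0, 0.0, 0.0, 1.0]] 405.7999954031627
top [[-0.01, -0.98, 0.19, 261.39], [-1.0, 0.01, 0.0, -19.49], [-0.0, -0.19, -0.98, 1460.67], [0.0, 0.0, 0.0, 1.0]] 498.03154177349063
{'clock': 0.1, 'joints': array([-1.34558521e+00,  3.00395782e-01,  1.52149502e+00, -1.09200786e-05,
        1.32077275e+00, -6.66286797e-02]), 'qd': array([ 0.00037297, -0.00236953, -0.00212533, -0.00117125, -0.0003523 ,
       -0.00129891]), 'effort': array([ 3.97878193e-04, -5.32644475e+01, -3.53284621e+01,  7.09418301e-02,
        2.34829163e-02, -5.05712967e-05]), 'eef_pos': array([ 158.16309928, -526.49194727,  187.46408119]), 'eef_rot': array([-3.14052343e+00, -6.07453343e-05,  2.91842476e-01]), 'wrist_force': array([0.61145428, 0.22786959, 0.23415891]), 'moment': array([ 0.03275315, -0.02106196,  0.05096999]), 'finger_gap': 94.08569847033132}
```

View pics/scene1.png

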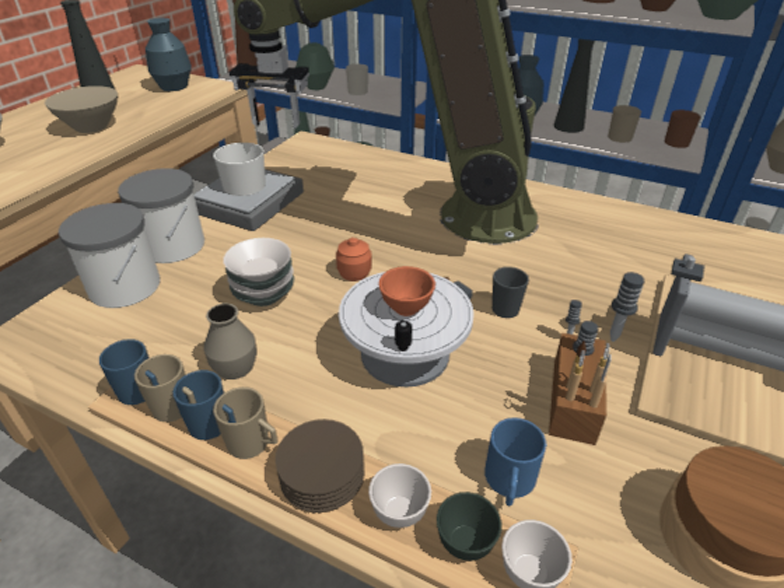

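View pics/top1.png

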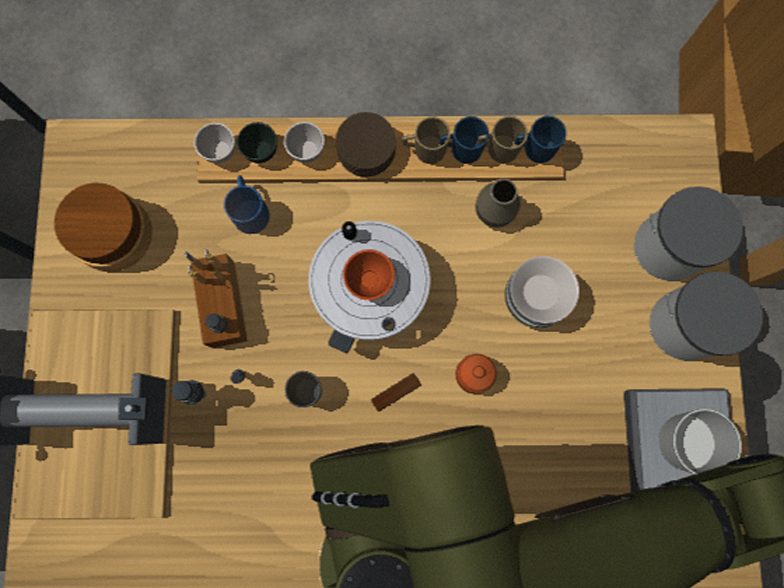

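The scene image shows three pins, in 784x588 pixels: small at (574,315), in the block at (589,335), large at (628,300). In the top view they are at (238,376), (215,323) and (188,391). The middle-sized one is the one in the block. The wheel hole is at top (388,324), the arm end at (341,341) and the knob at (350,230). Next I measure and check with a crop.

Run:
```python
from h import *
from scipy.optimize import least_squares
for n in('scene','top'):
    c=load(n); W=cloud(c); X,Y,Z=W[...,0],W[...,1],W[...,2]
    k=784/560
    reg=lambda u0,u1,v0,v1:(lambda m:(m.__setitem__((slice(int(v0/k),int(v1/k)),slice(int(u0/k),int(u1/k))),True),m)[1])(np.zeros(Z.shape,bool))
    R=reg(300,440,215,345) if n=='top' else reg(335,480,265,365)
    m=R&(abs(Z-112)<6); print(n,'wheel z',np.median(Z[m]))
    mm=m.astype(np.uint8); cn=max(cv2.findContours(mm,0,1)[0],key=cv2.contourArea)[:,0]
    p=np.array([W[v,u,:2] for u,v in cn])
    f=least_squares(lambda q:np.hypot(*(p-q[:2]).T)-q[2],[*p.mean(0),120],loss='soft_l1',f_scale=2); cx,cy,r=f.x; print('wheel',f.x.round(1))
    m=R&(Z>140)&(Z<170)&(np.hypot(X-cx,Y-cy)>75)&(np.hypot(X-cx,Y-cy)<120); print('knob pts',m.sum(),W[m].mean(0).round(1),W[m].min(0).round(1),W[m].max(0).round(1))
    m=R&(Z<108)&(np.hypot(X-cx,Y-cy)<112);print('hole low pts',m.sum(),W[m].mean(0).round(1) if m.any() else'')
    for nm,rr in dict(pin=(200,232,308,338) if n=='top' else (575,605,318,350),big=(170,206,375,408) if n=='top' else (612,646,270,310),small=(230,246,368,384) if n=='top' else (565,584,298,320)).items():
        q=W[reg(*rr)]; q=q[~np.isnan(q[:,2])]; zt=np.nanpercentile(q[:,2],98); t=q[q[:,2]>zt-4]; print(nm,'top',zt.round(1),t.mean(0).round(1),t.min(0).round(1),t.max(0).round(1))
    R=reg(185,250,245,350) if n=='top' else reg(545,615,330,445)
    m=R&(abs(Z-75)<4); 
    box=cv2.minAreaRect(W[m][:,:2].astype(np.float32)); print('block',m.sum(),np.median(Z[m]),box)
    if n=='top':
        a=c['image'][150:262,205:325]; b=c['image'][160:290,120:200]
        cv2.imwrite('pics/crop1.png',np.hstack([cv2.resize(a,None,fx=4,fy=4,interpolation=2),cv2.resize(b,(300,448),interpolation=2)]))
    m=(Z>84)&(Z<100)&(np.hypot(X-cx,Y-cy)>119)&(np.hypot(X-cx,Y-cy)<160);q=W[m];q=q[(q[:,0]<cx)];q=q[abs(np.hypot(q[:,0]-cx,q[:,1]-cy)-135)<14];print('arm',len(q),q.mean(0).round(1) if len(q) else '')
```

```text
scene wheel z 112.01425473565541
wheel [554.   21.7 117.6]
knob pts 161 [648.6  61.  156.7] [630.9  46.4 140.2] [658.7  72.5 168.2]
hole low pts 426 [571.6  22.5   8.3]
pin top 169.3 [569.5 324.1 169.9] [566.  320.  165.6] [574.4 328.2 179.4]
big top 155.1 [336.3 368.7 153.8] [318.3 352.4 151.2] [353.5 386.8 156.7]
small top 91.2 [369.2 286.4  89.9] [356.5 277.8  87.5] [378.2 296.   92.3]
block 1166 74.79827687596793 ((523.3956298828125, 333.8250732421875), (179.61300659179688, 75.54537200927734), 11.374214172363281)
arm 49 [426.9  85.9  93.1]
top wheel z 112.54363453377164
wheel [550.3  25.1 118.5]
knob pts 98 [638.6  62.5 160.8] [627.   49.8 141. ] [655.3  75.7 169.9]
hole low pts 306 [517.3   9.5  73.2]
pin top 134.0 [468.4 327.8 132.7] [455.6 316.4 130.3] [480.2 340.8 137.3]
big top 158.5 [333.  372.8 156.6] [316.  354.5 154.5] [349.7 388.7 164.2]
small top 94.1 [361.1 288.5  92.2] [350.3 277.9  90.3] [369.6 297.5  95. ]
block 1018 75.71367001112151 ((522.1801147460938, 338.4691162109375), (176.66268920898438, 76.93316650390625), 10.824516296386719)
arm 161 [429.   82.6  94.4]
```

View pics/crop1.png

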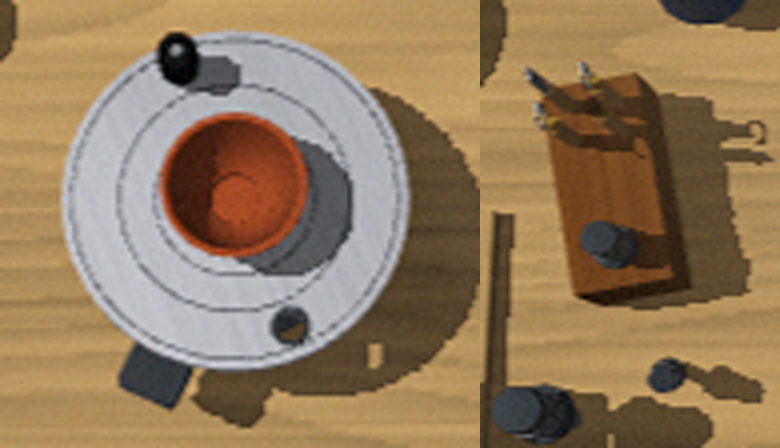

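The crop shows the wheel hole at crop (290,326), the arm end at (155,375), the knob at (180,58) and the block pin at (608,243), with the tools at the far end of the block. The block pin's size lies between the other two. Next I refine the angles.

```bash
cat >> h.py <<'E'
def onplane(c,uv,z):
    uv=np.atleast_2d(uv).astype(float); d=np.c_[(uv[:,0]-c['cx'])/c['fx'],(uv[:,1]-c['cy'])/c['fy'],np.ones(len(uv))]@c['pose'][:3,:3].T
    o=c['pose'][:3,3]; return (o+d*((z-o[2])/d[:,2])[:,None])[:,:2]
def ortho(c,x0,y0,z,half=60,s=4):
    # rectified map on plane z: col = +y reversed (left=+y), row down = -x
    n=2*half*s; jj,ii=np.meshgrid(np.arange(n),np.arange(n)); P=np.stack([x0+half-ii/s,y0+half-jj/s,np.full(ii.shape,z)],-1)
    Q=(P-c['pose'][:3,3])@c['pose'][:3,:3]
    return cv2.remap(c['image'],(Q[...,0]/Q[...,2]*c['fx']+c['cx']).astype(np.float32),(Q[...,1]/Q[...,2]*c['fy']+c['cy']).astype(np.float32),cv2.INTER_CUBIC)
E
python3 - <<'E'
from h import *
C={'scene':(554,21.7),'top':(550.3,25.1)}
for n,(cx,cy) in C.items():
    c=load(n);W=cloud(c);X,Y,Z=W[...,0],W[...,1],W[...,2];r=np.hypot(X-cx,Y-cy)
    m=(abs(Z-94)<5)&(r>116)&(r<160)&(X<cx-60)&(Y>cy)
    b=cv2.minAreaRect(W[m][:,:2].astype(np.float32));print(n,'arm',m.sum(),b)
E
python3 - <<'E'
from h import *
ims=[]
for n in('top','scene'):
    c=load(n); ims.append(ortho(c,470,30,112,70,4)[:, :])
cv2.imwrite('pics/ortho1.png',cv2.resize(np.hstack(ims),(800,400)))
E
```

```text
scene arm 58 ((423.2831115722656, 83.31019592285156), (45.06964874267578, 17.409339904785156), 52.993194580078125)
top arm 177 ((429.8987121582031, 82.52166748046875), (44.04423141479492, 31.755735397338867), 64.52924346923828)
```

View pics/ortho1.png

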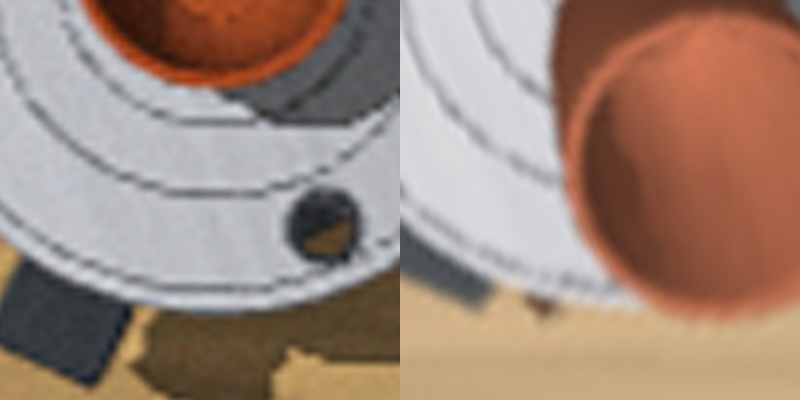

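Measured in the top frame: wheel centre (550.3,25.1), wheel hole at bearing 203.5° and r 97, arm at 154.5°. That means a clockwise turn of about 49°. The knob is at about (641,63). The radii and heights match the description, so I start moving.

Request:
arm_command(rows=[0, 0, 60, 0, 60, 30, 37, 20, 0, 60, 35, 42, 0, 0, 60, 35, 42, 0, 0, 60, 35, 42, 0, 0, 60])

```text
clock: 0.72
eef_pos: [294.0, -362.2, 267.8]
eef_rot: [-3.141, 0.0, 0.291]
wrist_force: [0.6, -0.3, 0.4]
finger_gap: 60.2
```

Request:
arm_command(rows=[35, 42, 0, 0, 60, 35, 42, 0, 0, 60, 35, 42, 0, 2, 60, 35, 42, 0, 2, 60, 35, 42, 0, 2, 60])

```text
clock: 1.35
eef_pos: [469.0, -152.1, 267.8]
eef_rot: [-3.142, 0.0, 0.398]
wrist_force: [0.6, -1.1, 0.8]
finger_gap: 59.9
```

Request:
arm_command(rows=[35, 42, 0, 1, 60, 35, 42, 0, 0, 60, 35, 42, 0, 0, 60, 33, 42, 0, 0, 60, 0, 0, 0, 0, 60])

```text
clock: 1.98
eef_pos: [607.1, 16.9, 266.4]
eef_rot: [-3.14, 0.002, 0.417]
wrist_force: [-0.7, -0.3, 0.2]
finger_gap: 60.0
```

Request:
arm_command(rows=[34, 46, 0, 0, 66, 0, 0, -40, 0, 66, 0, 0, -40, 0, 66, 0, 0, -49, 0, 66, 0, 0, 0, 0, 66], newtons=15)

```text
clock: 2.6
eef_pos: [638.3, 59.5, 135.8]
eef_rot: [-3.139, 0.006, 0.413]
wrist_force: [0.3, -0.6, 0.4]
finger_gap: 65.8
```

Run:
```python
from h import *
for n in('scene','top'):
    c=cam(n)
ims=[cv2.resize(load('scene')['image'][170:290,220:360],(400,343),interpolation=2),cv2.resize(load('top')['image'][120:240,200:340],(400,343),interpolation=2)]
cv2.imwrite('pics/knob.png',np.hstack(ims))
```

```text
(no output)
```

View pics/knob.png

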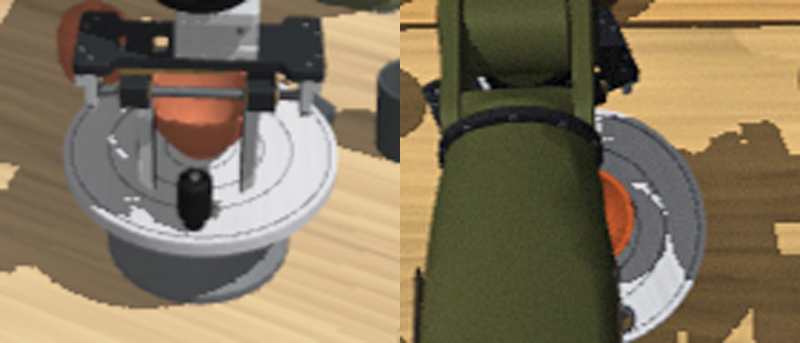

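Run:
```python
from h import *
c=load('scene');W=cloud(c);P=c['pose']
def proj(p):
    q=P[:3,:3].T@(np.array(p)-P[:3,3]);return (q[0]/q[2]*c['fx']+c['cx']-220)*400/140,(q[1]/q[2]*c['fy']+c['cy']-170)*400/140
print('tcp',proj((638.3,59.5,135.8)),'knobtop',proj((640,64,164)),'knobbot',proj((640,64,124)))
t=np.array([np.sin(.413),-np.cos(.413),0])
for s in(-33,33): print('tip',s,proj(np.array([638.3,59.5,124.8])+s*t))
for name,(u,v) in dict(lf=(150,175),rf=(245,180),rf2=(245,150),knob=(195,200),kt=(195,172)).items():
    u=round(220+u*.35);v=round(170+v*.35);print(name,W[v,u-1:u+2].round(0).tolist())
```

```text
tcp (np.float64(197.84114740451287), np.float64(198.7656608961784)) knobtop (np.float64(202.6818475778407), np.float64(175.53604473630813)) knobbot (np.float64(201.74082096195355), np.float64(212.49832080907416))
tip -33 (np.float64(238.56031186122698), np.float64(210.22029052808438))
tip 33 (np.float64(156.81118349268982), np.float64(207.25271464182552))
lf [[663.0, 26.0, 168.0], [662.0, 28.0, 168.0], [662.0, 30.0, 169.0]]
rf [[633.0, 95.0, 166.0], [633.0, 97.0, 167.0], [632.0, 100.0, 167.0]]
rf2 [[633.0, 94.0, 198.0], [635.0, 97.0, 200.0], [633.0, 99.0, 200.0]]
knob [[656.0, 62.0, 150.0], [654.0, 64.0, 149.0], [654.0, 66.0, 151.0]]
kt [[640.0, 54.0, 164.0], [640.0, 57.0, 165.0], [640.0, 59.0, 167.0]]
```

Both fingers straddle the knob (crop (195,200)) and the cloud agrees within a few mm, so I grip it.

Request:
arm_command(rows=[0, 0, 0, 0, 20, 0, 0, 0, 0, 20, 0, 0, 0, 0, 20, 0, 0, 0, 0, 20, 0, 0, 0, 0, 20], newtons=15)

```text
clock: 3.32
eef_pos: [640.3, 60.2, 139.2]
eef_rot: [3.141, -0.0, 0.414]
wrist_force: [0.2, -0.3, 1.0]
finger_gap: 27.4
```

Run:
```python
from h import *
s=manip.read_state();print(s['eef_pos'],s['wrist_force'],s['finger_gap'])
for c in ((554,21.7),(550.3,25.1),(552,23.5)):
    d=s['eef_pos'][:2]-c; print(np.hypot(*d),np.degrees(np.arctan2(d[1],d[0])))
# arc chord increments for 49 deg cw in 15 rows
a0,r=np.radians(23.4),96
for k in range(1,16):
    a,b=a0-np.radians(49/15*k),a0-np.radians(49/15*(k-1)); print(k,np.round(r*np.array([np.cos(a)-np.cos(b),np.sin(a)-np.sin(b)]),1))
```

```text
[640.33142077  60.23399448 139.18337672] [ 0.21939071 -0.27876839  0.95996248] 27.363220117231627
94.54090618482795 24.05357616565767
96.64395632159227 21.31779159703653
95.66517780887786 22.58074303053414
1 [ 2.  -5.1]
2 [ 1.7 -5.2]
3 [ 1.4 -5.3]
4 [ 1.1 -5.4]
5 [ 0.8 -5.4]
6 [ 0.5 -5.4]
7 [ 0.2 -5.5]
8 [-0.1 -5.5]
9 [-0.4 -5.5]
10 [-0.7 -5.4]
11 [-1.  -5.4]
12 [-1.3 -5.3]
13 [-1.6 -5.2]
14 [-1.9 -5.1]
15 [-2.2 -5. ]
```

Request:
arm_command(rows=[2, -5.1, 0, -3.3, 20, 1.7, -5.2, 0, -3.3, 20, 1.4, -5.3, 0, -3.3, 20, 1.1, -5.4, 0, -3.3, 20, 0.8, -5.4, 0, -3.3, 20])

```text
clock: 3.95
eef_pos: [647.5, 34.0, 139.2]
eef_rot: [-3.141, -0.001, 0.124]
wrist_force: [1.4, 1.5, 1.3]
finger_gap: 27.2
```

Run:
```python
from h import *
s=manip.read_state();print(s['eef_pos'],s['wrist_force'],s['finger_gap'],s['moment'])
```

```text
[647.48052965  33.9881866  139.21173665] [1.41925128 1.5042468  1.3473041 ] 27.245042363998426 [ 0.20554083 -0.17440999  0.01304414]
```

Forces are small and the knob follows, so I continue.

Request:
arm_command(rows=[0.5, -5.4, 0, -3.3, 20, 0.2, -5.5, 0, -3.3, 20, -0.1, -5.5, 0, -3.3, 20, -0.4, -5.5, 0, -3.3, 20, -0.7, -5.4, 0, -3.3, 20])

```text
clock: 4.58
eef_pos: [647.0, 6.6, 139.2]
eef_rot: [-3.141, -0.001, -0.164]
wrist_force: [1.3, 0.9, 1.9]
finger_gap: 27.3
```

Request:
arm_command(rows=[-1, -5.4, 0, -3.3, 20, -1.3, -5.3, 0, -3.3, 20, -1.6, -5.2, 0, -3.3, 20, -1.9, -5.1, 0, -3.3, 20, 0, 0, 0, 0, 20])

```text
clock: 5.2
eef_pos: [641.0, -14.8, 139.2]
eef_rot: [3.141, -0.001, -0.392]
wrist_force: [0.2, -1.3, 2.0]
finger_gap: 27.5
```

Run:
```python
from h import *
cam('scene');c=cam('top')
W=cloud(c);Z=W[...,2]
cv2.imwrite('pics/o2.png',np.hstack([ortho(c,470,40,112,60,3),cv2.resize(load('scene')['image'][150:290,200:360],(411,360),interpolation=2)]))
```

```text
(no output)
```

View pics/o2.png

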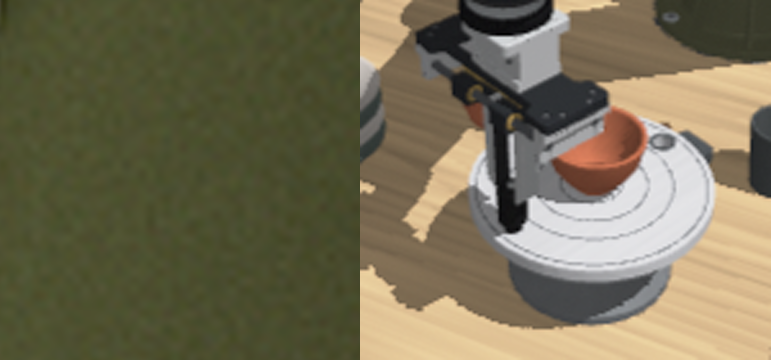

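The arm hides the top view, but the scene crop shows the hole at (663,141), right by the arm end at (697,148). I measure that remaining angle in the scene camera.

Run:
```python
from h import *
c=load('scene');W=cloud(c);k=160/411
# hole candidates: dark pixels inside wheel near guess
g=onplane(c,[[200+(663-360)*k,150+141*k]],112)[0];print('guess',g)
cx,cy=554,21.7
d=g-[cx,cy];print(np.hypot(*d),np.degrees(np.arctan2(d[1],d[0])))
X,Y,Z=W[...,0],W[...,1],W[...,2];r=np.hypot(X-cx,Y-cy)
for lo in(84,90):
    m=(Z>lo)&(Z<99)&(r>120)&(r<165)&(X<cx-60)&(Y>cy)
    print(m.sum(),cv2.minAreaRect(W[m][:,:2].astype(np.float32)),W[m].mean(0))
# rectified image about lock area
o=ortho(c,466,66,112,45,5); o2=ortho(c,466,66,94,45,5)
cv2.imwrite('pics/o3.png',np.hstack([o,o2])[:, :800] if False else cv2.resize(np.hstack([o,o2]),(800,400)))
```

```text
guess [461.30292559  59.1902498 ]
99.99133179278901 157.97970461755725
61 ((422.4973449707031, 83.74459838867188), (46.26278305053711, 19.022022247314453), 53.974430084228516) [425.28327754  85.62724709  93.34404489]
56 ((422.4973449707031, 83.74459838867188), (46.26278305053711, 19.022022247314453), 53.974430084228516) [424.67049951  84.31568144  93.83387504]
```

View pics/o3.png

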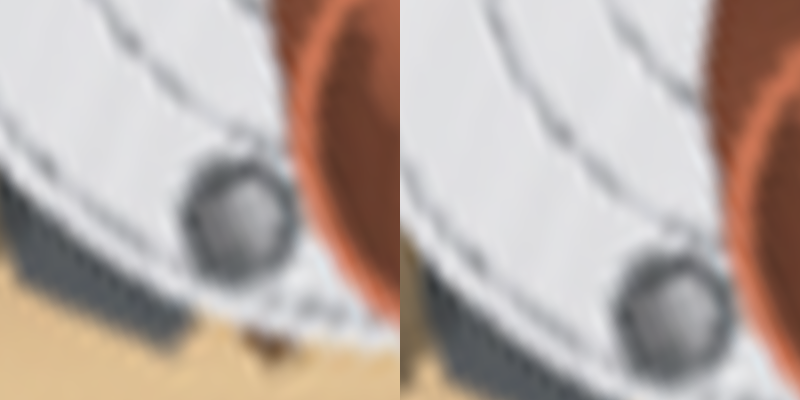

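Hole bearing is 158.8° and the arm's is 156.3° in the same camera (154.5° from the top, where the hole comes out near 157.5°). About 2.7° remains. I turn that and release.

Request:
arm_command(rows=[-1.9, -4.2, 0, -2.7, 20, 0, 0, 0, 0, 20, 0, 0, 0, 0, 60, 0, 0, 0, 0, 60, 0, 0, 62, 0, 60])

```text
clock: 5.92
eef_pos: [637.0, -18.3, 196.9]
eef_rot: [3.138, 0.009, -0.439]
wrist_force: [0.2, -0.2, 0.6]
finger_gap: 53.5
```

Request:
arm_command(rows=[0, 0, 62, 0, 60, -22, 45, 0, 6, 60, -22, 50, 0, 6, 60, -22, 50, 0, 6, 60, -22, 50, 0, 6, 60])

```text
clock: 6.55
eef_pos: [549.9, 177.9, 262.8]
eef_rot: [-3.142, 0.0, -0.017]
wrist_force: [0.6, 1.5, 0.3]
finger_gap: 59.9
```

Request:
arm_command(rows=[-22, 50, 0, 6, 60, -22, 50, 0, 6, 60, -22, 45, 0, 0, 60, 0, 0, 0, 0, 60, 0, 0, 0, 0, 60])

```text
clock: 7.18
eef_pos: [485.1, 321.0, 262.8]
eef_rot: [3.141, 0.0, 0.189]
wrist_force: [1.5, 0.2, -0.7]
finger_gap: 60.1
```

Run:
```python
from h import *
cam('scene');c=cam('top');s=load('scene')
cv2.imwrite('pics/o4.png',np.hstack([cv2.resize(ortho(c,466,66,112,45,5),(400,400)),cv2.resize(ortho(s,466,66,112,45,5),(400,400))]))
```

```text
(no output)
```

View pics/o4.png

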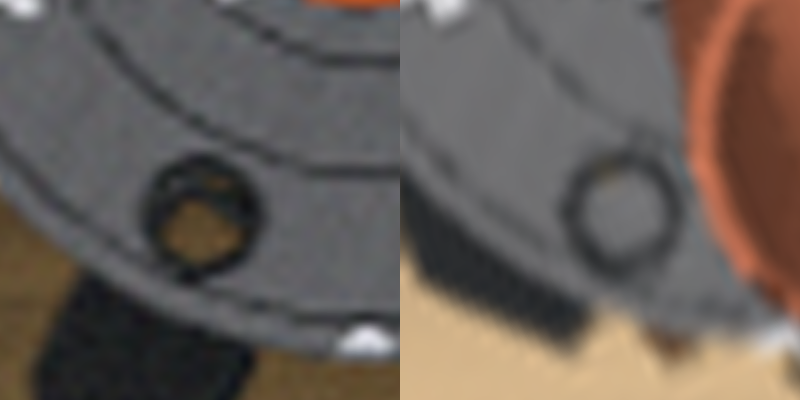

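Top view: the wheel hole is at (203,217), i.e. (462.2,65.3), and the table shows through both holes, so they nearly line up. Scene gives (463.1,61.0). The pin's taper should take up the rest. Now the pin, at about (468.8,325.6).

Request:
arm_command(rows=[-16.3, 4.6, 0, 0, 60, 0, 0, -60, 0, 60, 0, 0, -60, 0, 60, 0, 0, -40, 0, 60, 0, 0, 0, 0, 60])

```text
clock: 7.9
eef_pos: [467.1, 325.1, 100.9]
eef_rot: [3.14, 0.005, 0.188]
wrist_force: [-0.3, -0.5, 0.4]
finger_gap: 59.8
```

Request:
arm_command(rows=[0, 0, 0, 0, 15, 0, 0, 0, 0, 15, 0, 0, 0, 0, 15, 0, 0, 0, 0, 15, 0, 0, 0, 0, 15], newtons=30)

```text
clock: 8.52
eef_pos: [469.1, 326.0, 103.6]
eef_rot: [-3.141, -0.001, 0.189]
wrist_force: [-0.8, -1.4, 6.2]
finger_gap: 26.6
```

Request:
arm_command(rows=[0, 0, 30, 0, 15, 0, 0, 40, 0, 15, 0, 0, 40, 0, 15, 0, 0, 40, 0, 15, 0, -43, 0, -6, 15])

```text
clock: 9.15
eef_pos: [469.2, 284.2, 255.3]
eef_rot: [-3.14, -0.004, 0.085]
wrist_force: [1.2, -0.3, -3.0]
finger_gap: 26.6
```

Request:
arm_command(rows=[-1.5, -45, 0, -6, 15, -2, -45, 0, -6, 15, -2, -45, 0, -6, 15, -1, -45, 0, -6, 15, 0, -40, 0, -6, 15])

```text
clock: 9.78
eef_pos: [461.8, 61.5, 252.8]
eef_rot: [3.142, 0.0, -0.443]
wrist_force: [1.4, -0.6, -1.6]
finger_gap: 26.9
```

Request:
arm_command(rows=[0, 0, -25, 0, 15, 0, 0, 0, 0, 15, 0, 0, 0, 0, 15])

```text
clock: 10.15
eef_pos: [462.4, 63.3, 228.6]
eef_rot: [-3.141, -0.0, -0.439]
wrist_force: [0.4, 0.9, -2.0]
finger_gap: 26.8
```

Run:
```python
from h import *
cam('scene');c=cam('top');s=load('scene');st=manip.read_state();print(st['eef_pos'],st['finger_gap'],st['wrist_force'],np.degrees(st['eef_rot']))
cv2.imwrite('pics/o5.png',np.hstack([cv2.resize(ortho(c,466,66,112,80,3),(400,400)),cv2.resize(s['image'][130:270,250:390],(400,400),interpolation=2)]))
```

```text
[462.49237876  63.38651315 228.72537661] 26.38378950363027 [-0.30846198  0.18353576 -1.90736894] [-1.79972032e+02 -4.97833173e-02 -2.51309693e+01]
```

View pics/o5.png

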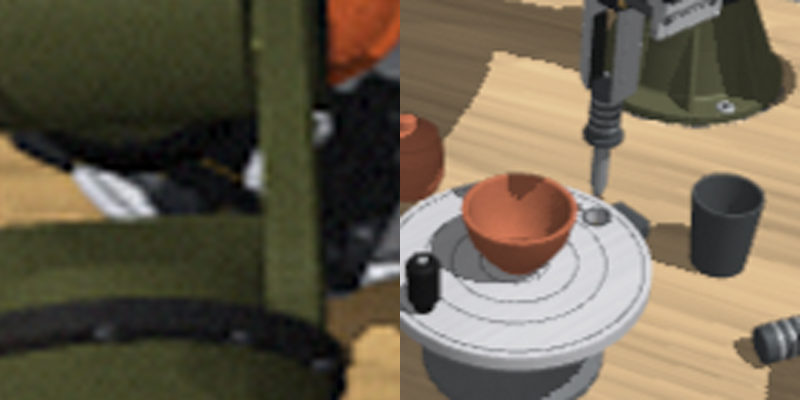

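The scene crop shows the pin above the hole, nose at (600,195) and hole at (597,215). It also shows a ribbed object lying at (780,340) that wasn't there before, so I look at the whole scene.

Run:
```python
from h import *
s=load('scene');cv2.imwrite('pics/s6.png',cv2.resize(s['image'][120:400,280:560],(600,600),interpolation=2))
```

```text
(no output)
```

View pics/s6.png

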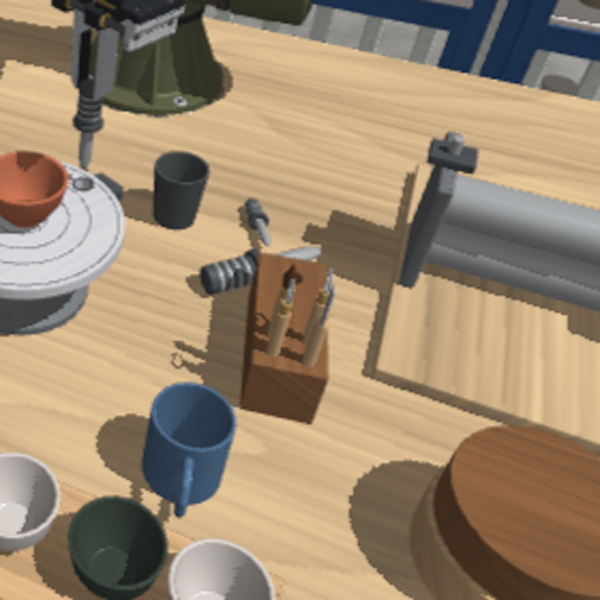

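Run:
```python
from h import *
c=load('scene');W=cloud(c);X,Y,Z=W[...,0],W[...,1],W[...,2]
print('nose',onplane(c,[[250+200*.35,130+196*.35]],136)[0],'hole pix',onplane(c,[[250+197*.35,130+215*.35]],112)[0])
# pin shaft/collar pts: visible surface, per z band; axis = surface + r along away-from-camera dir
d=np.array([462,63])-c['pose'][:2,3]; d/=np.linalg.norm(d)
near=np.hypot(X-462,Y-63)<28
for lo,hi,rad in((152,160,8),(160,168,8),(168,180,8),(180,192,8),(195,200,18),(203,211,14)):
    m=near&(Z>lo)&(Z<hi); q=W[m]
    if len(q): 
        n=np.array([-d[1],d[0]]); lat=q[:,:2]@n; dep=q[:,:2]@d
        L=(lat.min()+lat.max())/2; D=dep.min()+rad
        print(lo,hi,len(q),'lat width',(np.ptp(lat)).round(1),'axis est',(L*n+D*d).round(1))
# image-based: seg of pin pixels rows
for v in range(183,201):
    row=c['image'][v,305:335].astype(int); print(v,' '.join(f'{x:3d}' for x in row[:,0]))
```

```text
nose [463.48033318  64.20065718] hole pix [461.54845487  62.10213696]
152 160 13 lat width 13.0 axis est [461.9  60.9]
160 168 15 lat width 13.2 axis est [463.3  60.8]
168 180 22 lat width 15.3 axis est [464.3  61.9]
180 192 26 lat width 13.2 axis est [463.9  62.4]
195 200 1 lat width 0.0 axis est [459.9  48.7]
203 211 53 lat width 34.8 axis est [466.9  63.2]
183 135 135 136 137 137 138 137 137 138 137 138 132 107  82  85  89  91  87 102 128 128 128 129 129 130 130 131 132 134 135
184 135 133 133 134 136 136 138 137 135 136 136 130 109  82  86  90  89  87 103 132 130 129 128 128 128 128 128 129 129 129
185 136 135 136 136 134 134 133 135 135 136 136 127  99  84  86  90  90 101 125 135 135 134 133 131 130 129 128 127 128 128
186 133 135 136 136 134 136 136 135 134 135 135 126  98  85  88  98 115 122 129 135 135 135 135 134 134 133 132 130 129 128
187 133 133 134 134 134 136 136 136 135 135 136 122  91  84  93 109 121 126 131 135 134 134 134 134 135 135 134 134 133 133
188 131 131 132 132 133 134 133 134 134 134 134 122  90  87  98 113 123 127 130 135 135 135 134 133 134 133 133 134 13
[... 793 characters left out ...]
 139 128 101  95 109 119 123 125 129 129 129 129 131 130 131 130 129 130 128 128
196  53  69  91 135 186 200 193 173 147 137 138 128 100  93 106 116 125 136 136 135 132 130 129 129 129 130 129 130 130 130
197  44  50  66  91 121 157 194 211 200 180 158 126  98  90 101 113 130 138 137 137 137 136 135 134 131 129 128 129 129 129
198  42  45  49  65  82 147 203 183 174 195 208 190 144  95  81 103 137 138 138 139 139 138 138 136 136 136 135 132 130 129
199  44  44  42  51  71 119 182 209 196 170 171 197 206 187 138  87 111 136 136 137 137 137 138 138 138 138 137 137 136 136
200  43  43  41  42  58  86 155 215 213 207 208 201 183 193 206 193 166 135 135 136 132 123 120 131 137 137 137 138 138 137
```

The nose is within about 2 mm of the hole in the scene camera, well inside the taper's capture of 6.5 mm. I go down in force-watched steps.

Request:
arm_command(rows=[0, -1, -10, 0, 15, 0, 0, -8, 0, 15, 0, 0, -6, 0, 15, 0, 0, -6, 0, 15, 0, 0, -6, 0, 15])

```text
clock: 10.88
eef_pos: [462.3, 62.0, 191.6]
eef_rot: [-3.141, 0.0, -0.439]
wrist_force: [0.7, 1.2, -1.2]
finger_gap: 26.5
```

Run:
```python
from h import *
s=manip.read_state();print(s['eef_pos'],s['wrist_force'],s['finger_gap'],s['moment'],s['eef_rot'])
```

```text
[462.25178957  62.03087891 191.57768501] [ 0.65263311  1.21425447 -1.17503237] 26.5490878988718 [ 0.35766481 -0.12618517 -0.01251037] [-3.14139842e+00  3.25160503e-06 -4.39477964e-01]
```

Request:
arm_command(rows=[0, 0, -4, 0, 15, 0, 0, -4, 0, 15, 0, 0, -4, 0, 15, 0, 0, -4, 0, 15, 0, 0, 0, 0, 15])

```text
clock: 11.5
eef_pos: [462.1, 62.0, 175.6]
eef_rot: [3.141, 0.0, -0.439]
wrist_force: [0.8, 1.9, -2.8]
finger_gap: 26.5
```

The nose is now at z≈83, inside the arm's hole, and the forces are still small.

Request:
arm_command(rows=[0, 0, -6, 0, 15, 0, 0, -6, 0, 15, 0, 0, -6, 0, 15, 0, 0, -6, 0, 15, 0, 0, 0, 0, 15])

```text
clock: 12.12
eef_pos: [461.9, 62.0, 151.3]
eef_rot: [3.141, 0.001, -0.439]
wrist_force: [2.3, 4.7, -4.9]
finger_gap: 26.8
```

Run:
```python
from h import *
s=manip.read_state();print(s['eef_pos'],s['wrist_force'],s['finger_gap'],s['moment'],s['eef_rot'])
```

```text
[461.90851148  62.04776594 151.27416787] [ 2.26429196  4.73575355 -4.93451682] 26.7654491212774 [ 1.19839204 -0.60774328  0.02256135] [ 3.14128739e+00  1.09579943e-03 -4.39493795e-01]
```

Request:
arm_command(rows=[0.4, 0.8, 0, 0, 15, 0, 0, -4, 0, 15, 0, 0, -4, 0, 15, 0, 0, -2, 0, 15, 0, 0, 0, 0, 15])

```text
clock: 12.75
eef_pos: [462.5, 62.7, 141.7]
eef_rot: [3.141, 0.0, -0.44]
wrist_force: [1.4, 1.6, -3.3]
finger_gap: 26.6
```

Request:
arm_command(rows=[0.3, 0.4, -1, 0, 15, 0, 0, -1, 0, 15, 0, 0, 0, 0, 15])

```text
clock: 13.12
eef_pos: [463.3, 63.0, 140.6]
eef_rot: [-3.141, -0.001, -0.44]
wrist_force: [-0.4, 0.5, 3.8]
finger_gap: 26.7
```

Contact came at the predicted height. One light press, then release and retract.

Request:
arm_command(rows=[0, 0, -1, 0, 15, 0, 0, 0, 0, 15, 0, 0, 0, 0, 45, 0, 0, 0, 0, 60, 0, 0, 0, 0, 60])

```text
clock: 13.75
eef_pos: [462.8, 63.1, 138.8]
eef_rot: [3.141, 0.0, -0.439]
wrist_force: [0.0, -0.8, 0.4]
finger_gap: 53.3
```

Request:
arm_command(rows=[0, 0, 25, 0, 60, 0, 0, 50, 0, 60, 0, 0, 50, 0, 60, 0, 0, 30, 0, 60, -10, -40, 0, 0, 60])

```text
clock: 14.38
eef_pos: [453.6, 23.8, 295.9]
eef_rot: [-3.14, -0.003, -0.437]
wrist_force: [1.2, -0.7, -0.6]
finger_gap: 60.3
```

Request:
arm_command(rows=[-10, -50, 0, 0, 60, -10, -50, 0, 0, 60, -10, -50, 0, 0, 60, -10, -50, 0, 0, 60, 0, 0, 0, 0, 60])

```text
clock: 15.0
eef_pos: [412.1, -179.2, 293.6]
eef_rot: [3.141, 0.001, -0.444]
wrist_force: [0.7, 0.4, 0.1]
finger_gap: 59.7
```

Run:
```python
from h import *
cam('scene');c=cam('top');s=load('scene');st=manip.read_state();print(st['eef_pos'],st['finger_gap'],st['wrist_force'])
for n in('scene','top'):
    c=load(n);W=cloud(c);m=np.hypot(W[...,0]-463,W[...,1]-63)<20
    q=W[m];print(n,'pin top z',np.nanpercentile(q[:,2],97),q[q[:,2]>155].mean(0).round(1))
cv2.imwrite('pics/fin.png',np.hstack([cv2.resize(load('scene')['image'][150:270,225:345],(400,400),interpolation=2),cv2.resize(load('top')['image'],(400,300))[:300].repeat(1,0) if False else cv2.copyMakeBorder(cv2.resize(load('top')['image'],(400,300)),0,100,0,0,0)]))
```

```text
[ 412.82648782 -176.81839378  293.78447994] 59.758348543589115 [-0.35651219  0.52088135 -0.37351703]
scene pin top z 167.2859742132077 [467.   63.6 163.7]
top pin top z 170.43077676236572 [461.3  65.9 166.1]
```

View pics/fin.png

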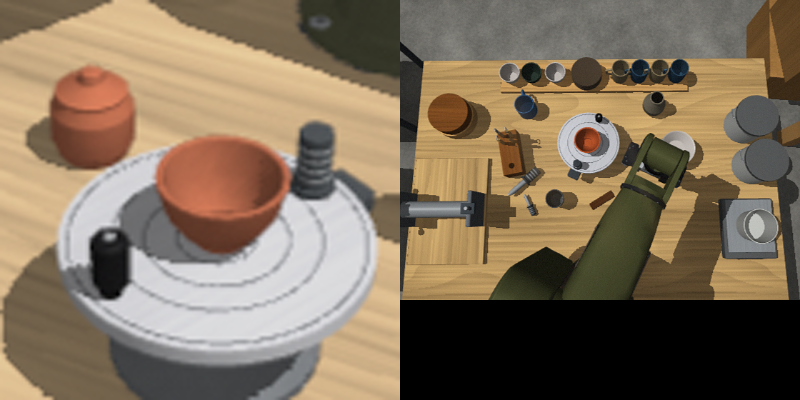

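The final view shows the pin upright in the wheel at (316,160) with its collar flat on it. Its top is at z≈167–170, against 166 expected. The bowl is still central and the pots are standing. I hand in.

```bash
python3 -c "
from cell import manip
print(manip.sign_off())"
```

```text
the job is handed in; nothing more can be done
None
```

The turntable is locked and handed in at about 15 s. I turned the wheel about 49° clockwise by its knob, took the middle-sized pin from the block, and pushed it through both holes. Then I released it and drew the arm clear.

- **Pin:** it seated at the height I had predicted (TCP 140.6 mm). Its top reads z = 167–170 mm against an expected 166, within camera error, and it stands upright with its collar flat on the wheel.
- **Bowl and pots:** in the final picture the bowl is still in the middle of the wheel, and the mug, vase, beaker and jar are upright. I judged these by eye and did not measure them. Every wrist force I read was under about 7 N.
- **Went wrong:** the two look-alike pins near the block, large and small, now lie on the table. They were upright in the first pictures. The arm probably brushed the large one during the reach to the block, but I did not see it happen. I did not try to stand them up again.
- **Disagreed:** the two cameras differed by about 4 mm across the scene. I placed the pin by comparing it with the hole in one camera, and relied on its taper for the rest.

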